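# Set the sprung tweezers to the gauge tag's gap

## Robot

A 7-joint arm with a two-finger parallel gripper is mounted at the origin on the work surface. World frame = base frame: x ahead of the robot, y to its left, z up, the work surface at z = 0. Lengths are in mm, angles in rad, forces in N, time in s.
With the tool pointing down it reaches from about 425 to 950 mm from the base axis. Payload 4.7 kg.
Tool frame: the origin (TCP) lies on the mounting face of the last link; the fingertips stand 182 mm ahead of it and the grasp point (between the pads) lies 164 mm ahead of it; z points along the fingers, y is the direction in which the jaws open and shut (so a half turn about z gives the same grasp; the last joint's range is limited). The gripper opens to 87 mm and grips with 3 to 60 N. Pads are 19 mm wide; open, the fingers measure 117 mm over their backs; the gripper's body (75 mm by 190 mm) begins 51 mm behind the grasp point.
Start: joints at [-1.26, 0.469, -0.049, 1.532, 0.024, 1.141, -0.082], TCP at [224.939, 636.422, 404.773] pointing down, gripper open.
Joint ranges: [-2.59, 2.59], [-0.33, 1.99], [-1.39, 1.29], [0.1, 2.45], [-1.04, 4.18], [0.21, 1.99], [-2.66, 2.66]. Speed limits (rad/s): [2.57, 2.57, 3.14, 3.14, 3.14, 3.14, 3.14].

## Interface

Orientations are given as [roll, pitch, yaw] about the fixed x, y, z axes, in that order (R = Rz(yaw) Ry(pitch) Rx(roll)).
In Python, from rig import robot, viewer gives the robot as it stands.
- The arm moves only by the tool carry_out, never from a script. Its argument "motion" is a list of rows, each a list of 7 numbers: the shift along the tool's x, y, z in mm, then the turn, a rotation vector about the tool's x, y, z in rad, then the gripper command: -1 is fully open, 1 is shut, values between are in proportion. In form: [[tx, ty, tz, wx, wy, wz, fingers], ...]. A call has 1 to 12 rows; each row is the pose to reach, as a shift and turn from the pose commanded when the call began, along the tool's axes at that moment; what a row does not reach only later rows make up. A row lasts 1/12 s, in which the tool goes at most 41.7 mm and 7.16 degrees, less where a joint would pass 70% of its speed; a pose out of reach is approached as far as the arm can. A call with a gripper value outside its range is refused whole. The fingers move at their own pace and stop on an object; the grip force is fixed at half the most. Time passes only in rows, so rows that repeat a pose let the fingers close. It gives the time, the measured TCP pose, the force and the opening at its end, in the units of the state.
- robot.sense(): the state, without advancing time (a new reading comes with each control period).
- viewer.snapshot(name): name is "side" or "top"; returns a dict with "img" (400x640x3 uint8, red, green, blue), "depth" (400x640 float32, mm along the optical axis (not along the pixel's ray), 0 where there is no reading), "fx", "fy", "cx", "cy" (pixels), "distortion" ([k1, k2, p1, p2, k3] as OpenCV has them; the pictures are not rectified), "rvec" (rotation vector, rad) and "tvec" (3), from world to camera coordinates, as OpenCV has them. Camera axes: x right, y down, z forward; pixel columns grow to the right and rows downward; lengths in mm; the calibration is good to about 2 mm. A picture is of the moment at which its call begins.
- robot.job_done(): hands the job in, once; it reports no verdict.
The state is a dict: "t": time; "q": joint angles; "qvel": joint speeds; "joint_torque": joint torques, N m; "eef_pos": TCP position; "tcp_rot": TCP orientation; "contact_force": force on the tool from outside, world axes, zero at the start; "torque": the same for the moment, N m; "grip_width": finger opening in mm.
Only numpy, scipy, OpenCV 4.12 (cv2) and the standard library are available. Lean on these libraries where they do the work, as an engineer would, in place of code of your own. Each camera call takes 0.05 s, during which the arm holds its last target. There are 200 camera calls.

## Task

Check the sprung tweezers clamped in the stand: take the gauge tag with the narrower notch (the shorter tag) out of the rack, hang it by its round eye on the stand's peg in front of the tweezer tips, and let go of it. Then squeeze the tweezers' two finger studs together until the gap between the tips is as wide as that tag's notch (16 mm), keep it steady there, and finish while still holding it, with the tag hanging free. Leave the other tag in the rack and the other things on the desk where they are.

Things in the scene. Friction and masses are not known exactly. Their poses are not given: they have to be found in the camera images.
- stand: Fixed check stand: grey base 240 x 150 x 12 mm, origin at the centre of its underside. x runs along the tweezers, from the rear clamp block (34 x 34 mm at x = -103, top 103 mm above the desk) to the tips and the peg; y left, z up. The steel tweezers lie level 85 mm above the desk: two sprung prongs, rear pivot at x = -100 mm, tips at x = +35 mm.
- peg (a point): On the peg's axis, mid-length: x = +73, y = 0 of the stand, 130 mm above the desk, axes as the stand's. The level peg, 7 mm thick, runs along stand x from a cross bar (8 mm thick, x = +55, from a post at y = +60 to y = 0, 130 mm up) to its free end at x = +96 mm; the last 8 mm is turned up, topping out 7.5 mm above the axis.
- squeeze_point (a point): Midway between the two finger studs: x = -5, y = 0 mm of the stand, 112 mm above the desk. Each prong carries an upright round steel stud, 12 mm thick, 95 mm from the pivot, free from 92 to 125 mm above the desk. Squeeze by closing from above on the outsides of both studs, along the stand's y.
- stud_left (a point): Centre of the left (+y) stud's free part, 112 mm above the desk; y = +21 mm of the stand when open; moves with its prong. Width over the outsides of both studs: 54 mm open, about 54 - 0.70 x (40 - tip gap) mm squeezed: 37 mm at a tip gap of 16 mm.
- stud_right (a point): The same for the right (-y) stud.
- tip_left (a point): Inner edge of the left (+y) tweezer tip, 135 mm from the pivot, 85 mm above the desk; y = +20 mm of the stand when open.
- tip_right (a point): The same for the right tip (y = -20 mm when open). The tip gap is the distance from tip_left to tip_right: 40 mm open.
- prong_left (a joint): Angle of the left prong, rad: 0 open, grows as it is squeezed inwards, stop at 0.145. Spring 5 N m per rad; it springs open when let go. Tip gap is about 40 mm - 135 mm x (prong_left + prong_right): 16 mm needs 0.089 on each, about 5 N on each stud.
- prong_right (a joint): The same for the right prong.
- rack: Low grey rack, fixed, base 80 (x) x 190 (y) x 8 mm, origin at the centre of its underside. Two slots at y = +45 and -45 mm, 9 mm wide along x, 49 mm long along y, corner posts up to 32 mm above the desk; the notches stay in view. A gauge tag stands upright in each, faces towards +x and -x of the rack; which is in which varies.
- tag_narrow: Gauge tag to hang: aluminium plate 44 mm wide (y), 6 thick (x), 90 tall (z), 40 to 85 g, origin at the centre of its lower edge, 8 mm above the desk in the rack (top edge 98 mm). An open notch 16 mm wide, 26 high in the middle of the lower edge marks the tip gap. Above it a round eye, 20 mm across. Pinch it across its thickness by the top 20 mm.
- tag_narrow_eye (a point): Centre of that tag's eye, 52 mm above its lower edge, 38 mm below its top edge. Hanging on the peg it rests 6.5 mm below the peg's axis.
- tag_wide: The other gauge tag, the same width and thickness but taller (115 mm) and with a notch 28 mm wide; it stays in the rack.
- pen: Bystander: green ballpoint pen, 140 mm long, 10 mm thick, lying along its x; origin at the lowest point of its middle.
- tape_roll: Bystander: amber roll of tape, 70 mm across, 24 mm high, origin under its centre.
- cup: Bystander: white mug, 76 mm across, 85 mm tall, handle at +y, origin under its centre.
- gel_bottle: Bystander: white bottle, 56 mm across, 150 mm tall, origin under its centre.
- eraser: Bystander: dark rubber, 50 x 24 x 14 mm, origin under its centre.
- old_book: Bystander: worn paperback, 100 x 140 x 25 mm, origin under its centre.
- lead_jar: Bystander: small glass jar, 52 mm across, 60 mm tall, origin under its centre.
There are look-alikes about, which are no part of the job. What is shaped like the tag_narrow but yellow is not meant.

How it is judged:
By the outcome, as a careful person would: the job done as asked, in the order asked, and still so for the second after the job is handed in, while the arm keeps its last pose, push and grip.
It also fails if it takes over 58 s, if anything falls off the work surface, if the arm or the gripper's body presses on something with over 40 N, if the wrist force passes 120 N, or if a joint passes its speed limit or range.

## Working session

There is one attempt and no reset: what is moved stays moved. The work goes in short steps, Python scripts to look and compute and a tool call to move; the robot and the scene stay as the last step left them, time stands still between calls to the robot, and variables do not carry over. Pictures are saved under pics/ and viewed, about 8 in all and at most 12, crops included, and the job is handed in when it is done.

Besides the shell and the picture viewer there is one more tool, called after "Call:" as a command line: name --pt "numbers of a row" for each row, then --argument value for the rest. carry_out: Moves the arm, as the interface text tells. Its arguments: {"type":"object","properties":{"motion":{"type":"array","items":{"type":"array","items":{"type":"number"}}}},"required":["motion"]}

```bash
mkdir -p pics; ls; cat > h.py <<'E'
import numpy as np, cv2
from rig import robot, viewer
from scipy.spatial.transform import Rotation as Ro
def snap(n,save=None):
    s=viewer.snapshot(n)
    if save: cv2.imwrite('pics/'+save,cv2.cvtColor(s['img'],cv2.COLOR_RGB2BGR))
    s['K']=np.array([[s['fx'],0,s['cx']],[0,s['fy'],s['cy']],[0,0,1]],float)
    s['R']=cv2.Rodrigues(np.array(s['rvec'],float))[0]; s['t']=np.array(s['tvec'],float).ravel(); s['d']=np.array(s['distortion'],float)
    return s
def und(s,uv): return cv2.undistortPoints(np.array(uv,float).reshape(-1,1,2),s['K'],s['d']).reshape(-1,2)
def plane(s,uv,z):  # rays onto height z
    n=und(s,uv); d=np.c_[n,np.ones(len(n))]@s['R']; o=-s['R'].T@s['t']
    return o+d*((z-o[2])/d[:,2])[:,None]
def cloud(s):  # world point per pixel
    H,W=s['depth'].shape; v,u=np.mgrid[:H,:W]; n=und(s,np.c_[u.ravel(),v.ravel()])
    z=s['depth'].ravel(); P=(np.c_[n,np.ones(len(n))]*z[:,None]-s['t'])@s['R']; P[z==0]=np.nan
    return P.reshape(H,W,3)
def proj(s,P): return cv2.projectPoints(np.array(P,float).reshape(-1,1,3),s['R'],s['t'],s['K'],s['d'])[0].reshape(-1,2)
E
python3 - <<'E'
from h import *
for n in('top','side'):
    s=snap(n,n+'0.png'); print(n,-s['R'].T@s['t'],s['R'][2],s['fx'],s['d'])
print(robot.sense())
a=cv2.imread('pics/top0.png');b=cv2.imread('pics/side0.png')
E
```

```text
pics
top [ 278.66961643   -6.86372593 1535.52190973] [ 0.17051846 -0.01385526 -0.98525707] 495.8725357350213 [-0.00318124  0.          0.          0.          0.        ]
side [-290.1504989   764.04325423  892.48245126] [ 0.59952588 -0.55217911 -0.57936771] 461.87178802084003 [-0.04387732  0.          0.          0.          0.        ]
{'t': 0.1, 'q': array([-1.25989841,  0.46941001, -0.04859256,  1.53356477,  0.02410958,
        1.14102932, -0.0823204 ]), 'qvel': array([ 0.00097031, -0.00046171,  0.0001541 , -0.00310234, -0.00077732,
        0.00054411, -0.00033676]), 'joint_torque': array([ 8.01991901e-04, -5.09170854e+01, -8.10789177e-02, -2.36827558e+01,
       -6.14419696e-02,  3.45120009e-02,  8.66456048e-05]), 'eef_pos': array([224.8833749 , 636.21139503, 403.77500235]), 'tcp_rot': array([-3.13976866e+00,  7.41624732e-05,  2.80180507e+00]), 'contact_force': array([ 0.46283689, -0.42922696,  0.65842712]), 'torque': array([-0.01142554, -0.00484517,  0.00404191]), 'grip_width': 86.99334391079562}
```

View pics/top0.png

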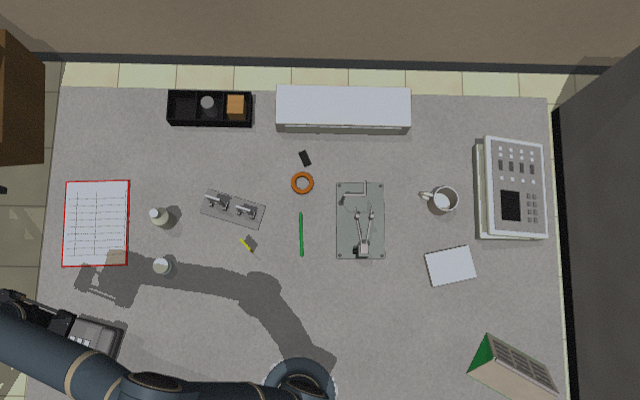

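View pics/side0.png

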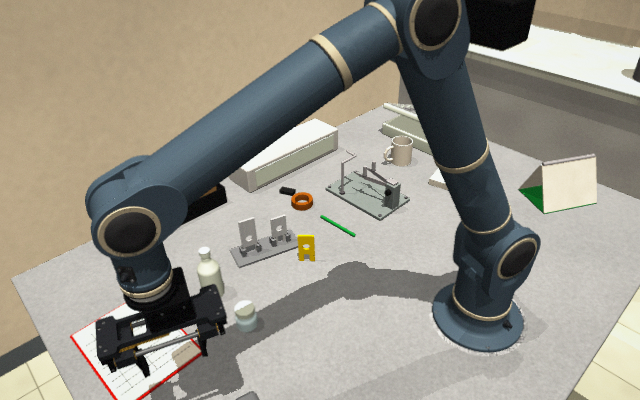

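The top view shows the stand at (360,220) with its peg end up, and the rack at (233,208). The side view shows grey tags at (248,232) and (278,226), and the yellow look-alike at (306,247). The left grey tag looks taller. Next I'll measure and take an enlarged crop.

```bash
python3 - <<'E'
from h import *
t=snap('top');s=snap('side')
np.set_printoptions(precision=1,suppress=True)
C=cloud(t)
def sel(C,m): return C[m&np.isfinite(C[...,2])]
# stand base: z 6..18 within window
def rect(C,u0,u1,v0,v1,lo,hi,tag):
    m=np.zeros(C.shape[:2],bool); m[v0:v1,u0:u1]=1; m&=(C[...,2]>lo)&(C[...,2]<hi)
    P=sel(C,m); r=cv2.minAreaRect(P[:,:2].astype(np.float32)); print(tag,len(P),'medz',np.median(P[:,2]),r); return P
rect(C,325,395,172,270,7,18,'stand')
rect(C,190,275,180,240,4,14,'rack')
rect(C,325,395,172,270,95,112,'clamp/bar?')
rect(C,325,395,172,270,120,140,'bar/peg')
P=rect(C,190,275,180,240,80,140,'tags')
D=cloud(s)
for nm,(u0,u1,v0,v1) in dict(L=(232,263,210,260),R=(264,292,205,250)).items():
    m=np.zeros(D.shape[:2],bool); m[v0:v1,u0:u1]=1; m&=(D[...,2]>50)&(D[...,2]<140); P=sel(D,m)
    print(nm,len(P),'zmax',np.percentile(P[:,2],[50,95,99]),'mean',P.mean(0),cv2.minAreaRect(P[:,:2].astype(np.float32)))
a=cv2.resize(s['img'][200:275,220:330],None,fx=7,fy=7,interpolation=cv2.INTER_CUBIC)
cv2.imwrite('pics/crop1.png',a[...,::-1])
E
```

```text
stand 2924 medz 12.718992050146454 ((525.2617797851562, -181.000244140625), (307.6307373046875, 219.2678680419922), 0.7657428979873657)
rack 1682 medz 7.3737122422996055 ((549.8031616210938, 220.8916015625), (188.14169311523438, 265.8864440917969), 1.3739886283874512)
clamp/bar? 160 medz 100.81783534059731 ((498.018798828125, -175.15286254882812), (187.13377380371094, 69.81520080566406), 15.982332229614258)
bar/peg 119 medz 132.54334989486597 ((556.0283203125, -173.99728393554688), (100.7685317993164, 75.68896484375), 32.1612548828125)
tags 121 medz 100.93499210924195 ((531.3677978515625, 201.14639282226562), (162.8733367919922, 77.65205383300781), 40.6392936706543)
L 346 zmax [ 92.2 123.3 125.2] mean [561.5 261.7  91.6] ((561.8470458984375, 261.0493469238281), (44.97361373901367, 15.364947319030762), 70.45643615722656)
R 219 zmax [ 79.7  99.8 101.1] mean [536.3 175.3  78.2] ((537.5033569335938, 174.16293334960938), (45.74715805053711, 12.763311386108398), 74.04731750488281)
```

View pics/crop1.png

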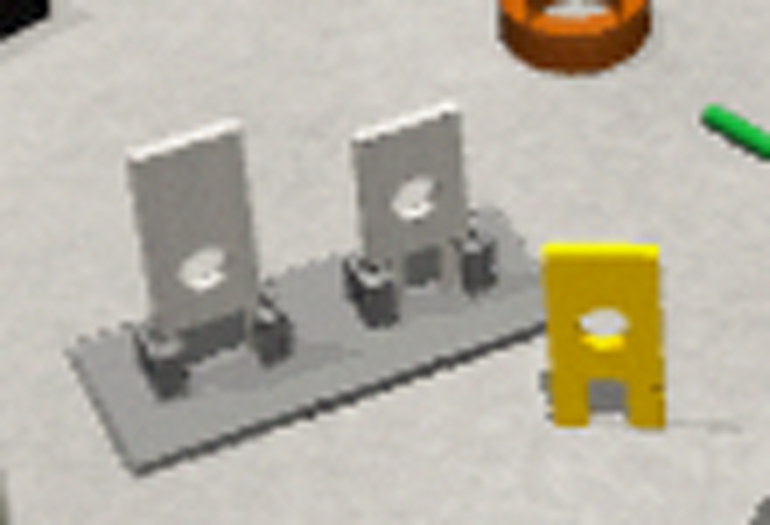

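The candidates are the left grey tag at (248,232), the right grey tag at (278,226) and the yellow tag at (306,247). The right grey one fits: its top is at about 99 mm, against 124 mm for the left one, it has the narrower notch, and it is grey and in the rack. Next I'll get precise poses for the rack and stand.

```bash
python3 - <<'E'
from h import *
np.set_printoptions(precision=1,suppress=True)
t=snap('top');s=snap('side')
def base(S,seed,win,z,tag,tol=(9,9,9)):
    u0,u1,v0,v1=win; lab=cv2.cvtColor(S['img'],cv2.COLOR_RGB2LAB).astype(int)
    c=np.median(lab[seed[1]-1:seed[1]+2,seed[0]-1:seed[0]+2].reshape(-1,3),0)
    m=np.zeros(lab.shape[:2],np.uint8); d=np.abs(lab-c)
    m[v0:v1,u0:u1]=((d<np.array(tol)).all(2))[v0:v1,u0:u1]*255
    m=cv2.morphologyEx(m,cv2.MORPH_OPEN,np.ones((2,2)))
    cs=cv2.findContours(m,cv2.RETR_EXTERNAL,cv2.CHAIN_APPROX_NONE)[0]; k=max(cs,key=cv2.contourArea).reshape(-1,2)
    h=cv2.convexHull(k).reshape(-1,2); P=plane(S,h,z)[:,:2].astype(np.float32)
    r=cv2.minAreaRect(P); print(tag,'lab',c,np.round(r[0],1),np.round(r[1],1),round(r[2],2)); return m
m1=base(t,(345,245),(325,395,172,270),12,'stand top')
m2=base(t,(228,212),(195,272,183,235),8,'rack top')
m3=base(s,(355,200),(315,420,150,225),12,'stand side')
# tag top edges (bright) in top view -> z=98 ; yellow tag
C=cloud(t)
hsv=cv2.cvtColor(t['img'],cv2.COLOR_RGB2HSV)
y=(hsv[...,0]>20)&(hsv[...,0]<35)&(hsv[...,1]>150); y[:, :200]=0;y[:180]=0;y[260:]=0
v,u=np.nonzero(y[:, :300]); print('yellow px',u.mean(),v.mean(),plane(t,[[u.mean(),v.mean()]],60))
# side-view tag: top edge of narrow tag
g=cv2.cvtColor(s['img'],cv2.COLOR_RGB2GRAY); b=np.zeros_like(g); b[210:224,266:292]=(g[210:224,266:292]>205)*255
gt=cv2.cvtColor(t['img'],cv2.COLOR_RGB2GRAY)
a=cv2.resize(t['img'][175:265,195:275],None,fx=5,fy=6,interpolation=cv2.INTER_CUBIC)
bb=cv2.resize(t['img'][175:265,328:392],None,fx=6,fy=6,interpolation=cv2.INTER_CUBIC)
cv2.imwrite('pics/crop2.png',np.hstack([a,bb])[...,::-1])
E
```

```text
stand top lab [139. 125. 130.] [ 533.4 -184.9] [147.4 259.8] 89.62
rack top lab [122. 129. 128.] [541.  244.4] [66.5 20.9] 64.56
stand side lab [183. 123. 132.] [ 517.5 -176.2] [235.7 135.9] 0.82
yellow px 245.48387096774192 244.67741935483872 [[433.7 166.8  60. ]]
```

View pics/crop2.png

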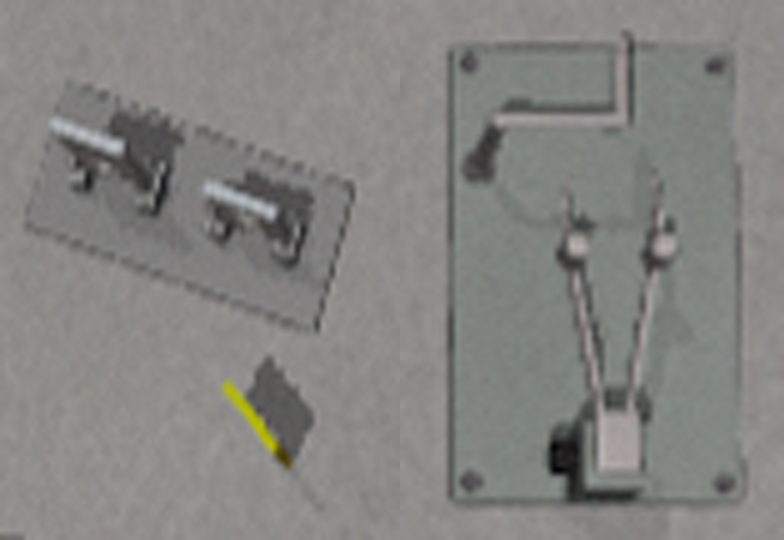

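The crop shows the narrow tag's top edge (white) running from (205,186) to (277,216) in the left half. In the right half are the studs at (577,246) and (663,246), the peg from (622,118) to (627,38), and the base corners. I'll turn these into world points.

```bash
python3 - <<'E'
from h import *
np.set_printoptions(precision=1,suppress=True)
t=snap('top'); s=snap('side')
A=lambda x,y:(195+x/5-.4,175+y/6-.4); B=lambda x,y:(328+(x-400)/6-.4,175+y/6-.4)
print('tag',plane(t,[A(205,186),A(277,216),A(241,201)],98))
print('rack corners',plane(t,[A(70,82),A(354,184),A(318,330),A(26,228)],8))
print('stand corners',plane(t,[B(450,46),B(735,46),B(742,500),B(450,500)],12))
print('studs',plane(t,[B(577,246),B(663,246)],125))
print('clamp',plane(t,[B(618,440)],103))
print('peg root/end',plane(t,[B(622,118)],130),plane(t,[B(627,36)],136))
print('bar L',plane(t,[B(492,118)],130))
a=cv2.resize(s['img'][140:225,320:415],None,fx=8,fy=7,interpolation=cv2.INTER_CUBIC)
cv2.imwrite('pics/crop3.png',a[...,::-1])
# predicted side pixels, for refining
X=lambda x,y,z:(520+x,-180+y,z)
print(proj(s,[X(96,0,137),X(55,0,134),X(-103,0,103),X(-5,21,125),X(-5,-21,125)]))
E
```

```text
tag [[544.5 196.1  98. ]
 [530.5 153.2  98. ]
 [537.5 174.6  98. ]]
rack corners [[614.6 295.9   8. ]
 [564.2 115.8   8. ]
 [486.9 135.5   8. ]
 [536.5 319.    8. ]]
stand corners [[ 642.1 -104.1   12. ]
 [ 645.6 -254.4   12. ]
 [ 406.6 -256.5   12. ]
 [ 403.6 -106.6   12. ]]
studs [[ 517.8 -159.1  125. ]
 [ 518.7 -200.6  125. ]]
clamp [[ 426.8 -181.7  103. ]]
peg root/end [[ 580.2 -180.2  130. ]] [[ 619.5 -181.9  136. ]]
bar L [[ 578.8 -117.3  130. ]]
[[346.4 149.7]
 [355.6 155.1]
 [393.2 182.6]
 [364.9 167. ]
 [373.9 162. ]]
```

View pics/crop3.png

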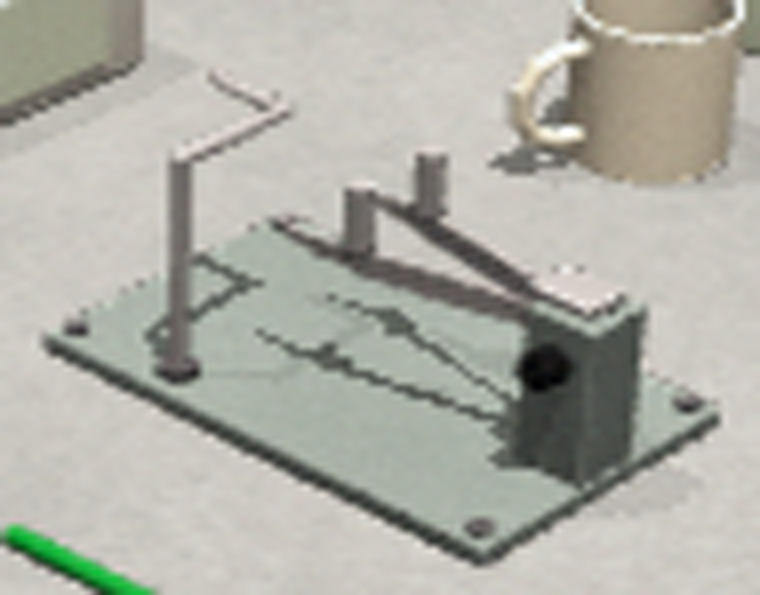

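The measurements agree. The stand origin is about (523,-180.5) with yaw about 0.01. The narrow tag's top centre is at (538,174), with rack yaw about -0.27. Next is the approach above the tag.

```bash
cat >> h.py <<'E'
def rel(c,t):
    """c,t: [x,y,z,roll,pitch,yaw] commanded pose, target pose (world) -> shift+rotvec in tool axes"""
    a=Ro.from_euler('xyz',c[3:]);b=Ro.from_euler('xyz',t[3:])
    return np.round(np.r_[a.inv().apply(np.subtract(t[:3],c[:3])),(a.inv()*b).as_rotvec()],4)
PI=np.pi
E
python3 - <<'E'
from h import *
np.set_printoptions(suppress=True)
print(rel([224.94,636.42,404.77,PI,0,2.8018],[538,174,404.8,PI,0,1.301]))
E
```

```text
[-449.2811 -331.6403   -0.03      0.       -0.        1.5008]
```

Call:
carry_out --pt "-449.3 -331.6 0 0 0 1.5 0" --pt "-449.3 -331.6 0 0 0 1.5 0" --pt "-449.3 -331.6 0 0 0 1.5 0" --pt "-449.3 -331.6 0 0 0 1.5 0" --pt "-449.3 -331.6 0 0 0 1.5 0" --pt "-449.3 -331.6 0 0 0 1.5 0" --pt "-449.3 -331.6 0 0 0 1.5 0" --pt "-449.3 -331.6 0 0 0 1.5 0" --pt "-449.3 -331.6 0 0 0 1.5 0" --pt "-449.3 -331.6 0 0 0 1.5 0" --pt "-449.3 -331.6 0 0 0 1.5 0" --pt "-449.3 -331.6 0 0 0 1.5 0"

```text
t: 1.4
eef_pos: [506.0, 220.5, 405.2]
tcp_rot: [3.141, -0.001, 1.296]
contact_force: [0.5, -0.7, 0.2]
grip_width: 43.6
```

Call:
carry_out --pt "-37.5 44 75 0 0 0 0" --pt "-37.5 44 75 0 0 0 0" --pt "-37.5 44 75 0 0 0 0" --pt "-37.5 44 75 0 0 0 0" --pt "-37.5 44 75 0 0 0 0"

```text
t: 1.82
eef_pos: [537.7, 175.3, 330.0]
tcp_rot: [-3.141, -0.0, 1.302]
contact_force: [0.6, -0.4, 0.6]
grip_width: 43.5
```

```bash
python3 - <<'E'
from h import *
r=robot.sense(); print(r['t'],r['eef_pos'],r['tcp_rot'],r['qvel'].max(),r['q'])
t=snap('top');s=snap('side')
R=Ro.from_euler('xyz',r['tcp_rot'])
tip=r['eef_pos']+R.apply([0,0,182]); print('tip px',proj(s,[tip]),proj(t,[tip]))
a=cv2.resize(s['img'][150:270,210:330],None,fx=5,fy=5,interpolation=cv2.INTER_CUBIC)
cv2.imwrite('pics/crop4.png',a[...,::-1])
E
```

```text
1.8167 [537.72582244 175.32714052 329.95400011] [-3.14089916e+00 -4.64341607e-04  1.30197202e+00] 0.001531859732655328 [-0.70671896  0.38546576  0.40702874  1.89621593 -0.19246887  0.89811832
 -0.4746105 ]
tip px [[275.72268686 203.10812687]] [[240.42132265 204.87742287]]
```

View pics/crop4.png

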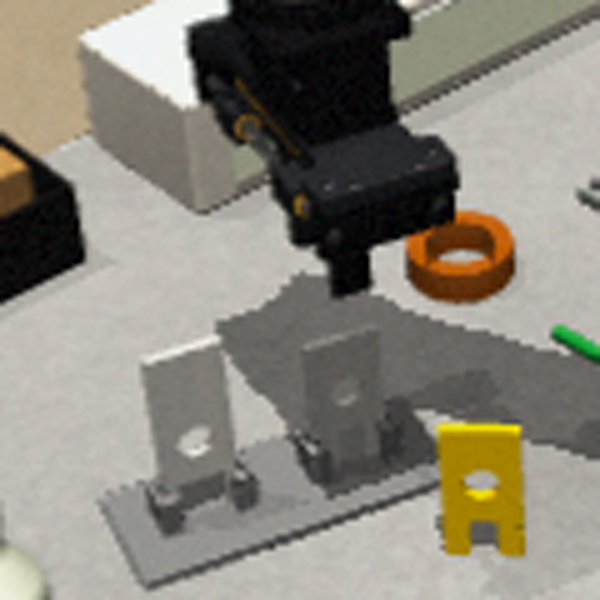

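The near finger at crop (345,290) is centred above the narrow tag, whose top edge runs (303,345)–(380,330). Descend and grip.

Call:
carry_out --pt "0 0 36 0 0 0 0" --pt "0 0 60 0 0 0 0" --pt "0 0 72 0 0 0 0" --pt "0 0 72 0 0 0 0" --pt "0 0 72 0 0 0 1" --pt "0 0 72 0 0 0 1" --pt "0 0 72 0 0 0 1" --pt "0 0 72 0 0 0 1" --pt "0 0 72 0 0 0 1" --pt "0 0 72 0 0 0 1" --pt "0 0 72 0 0 0 1" --pt "0 0 72 0 0 0 1"

```text
t: 2.92
eef_pos: [537.9, 174.5, 258.0]
tcp_rot: [3.141, -0.0, 1.302]
contact_force: [0.4, 0.1, 2.6]
grip_width: 5.9
```

The grip is 5.9 mm wide, as expected for the 6 mm plate. Lift straight up, then carry it past the free end of the peg.

Call:
carry_out --pt "0 0 -15 0 0 0 1" --pt "0 0 -40 0 0 0 1" --pt "0 0 -65 0 0 0 1" --pt "0 0 -80 0 0 0 1" --pt "-15 11 -80 0 0 -0.02 1" --pt "-46 32 -80 0 0 -0.05 1" --pt "-77 54 -80 0 0 -0.08 1" --pt "-108 75 -80 0 0 -0.11 1" --pt "-139 97 -80 0 0 -0.14 1" --pt "-170 118 -80 0 0 -0.17 1" --pt "-200 140 -80 0 0 -0.2 1" --pt "-231 161 -80 0 0 -0.22 1"

```text
t: 3.92
eef_pos: [631.9, -92.5, 337.4]
tcp_rot: [-3.141, -0.0, 1.523]
contact_force: [0.7, 0.0, 0.5]
grip_width: 6.0
```

Call:
carry_out --pt "-30 12 0 0 0 -0.02 1" --pt "-58 24 0 0 0 -0.04 1" --pt "-78 32 0 0 0 -0.06 1" --pt "-86.7 35.9 0 0 0 -0.06 1" --pt "-86.7 35.9 0 0 0 -0.06 1" --pt "-86.7 35.9 0 0 0 -0.06 1"

```text
t: 4.42
eef_pos: [663.0, -178.4, 337.1]
tcp_rot: [-3.14, -0.002, 1.582]
contact_force: [0.5, -0.6, -1.3]
grip_width: 5.9
```

```bash
python3 - <<'E'
from h import *
np.set_printoptions(precision=1,suppress=True)
r=robot.sense(); print(r['t'],r['eef_pos'],r['tcp_rot'],abs(r['qvel']).max(),r['grip_width'])
t=snap('top');s=snap('side')
T=r['eef_pos']; top=T-[0,0,160]
print('expected tag top centre/eye',top,'side px eye',proj(s,[T-[0,0,198]]),proj(t,[top]))
print('pred peg end/mid side',proj(s,[[619,-179.6,130],[596,-179.8,130]]),'top',proj(t,[[619,-179.6,130],[596,-179.8,130]]))
a=cv2.resize(s['img'][100:220,310:410],None,fx=5,fy=5,interpolation=cv2.INTER_CUBIC)
b=cv2.resize(t['img'][130:250,330:400],None,fx=5,fy=5,interpolation=cv2.INTER_CUBIC)
cv2.imwrite('pics/crop5.png',np.hstack([a,b[:600,:300]])[...,::-1])
E
```

```text
4.4167 [ 663.  -178.4  337.1] [-3.1 -0.   1.6] 0.028968956100925095 5.935963775556819
expected tag top centre/eye [ 663.  -178.4  177.1] side px eye [[335.9 144.3]] [[366.  162.2]]
pred peg end/mid side [[345.6 151.3]
 [350.8 153.8]] top [[364.4 181.2]
 [364.5 188.9]]
```

View pics/crop5.png

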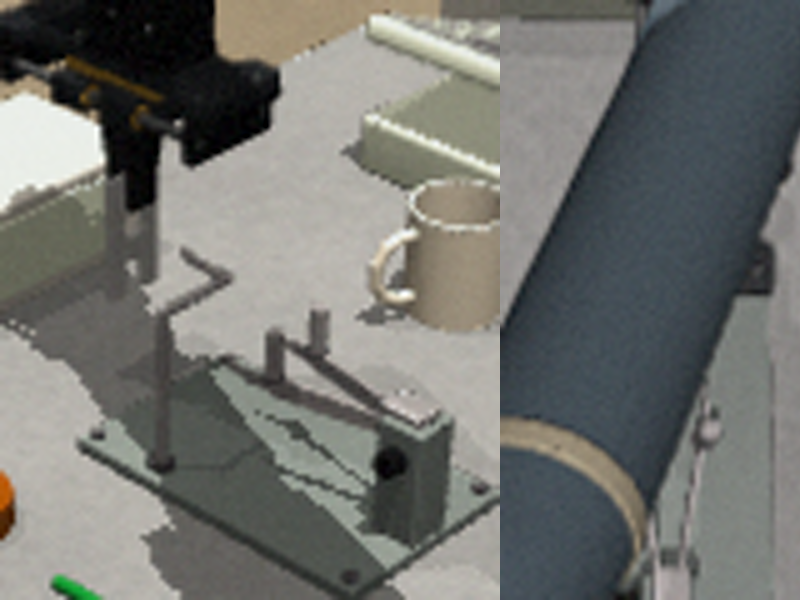

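The top view is occluded by the arm. In the side view the eye is at about (337,144), where predicted. The peg tip is at about (347,150), within about 1.5 px of prediction. Lower to threading height and feed the eye over the peg, watching the force.

Call:
carry_out --pt "-1.8 0 7 0 0 0 1" --pt "-1.8 0 7 0 0 0 1" --pt "-1.8 -12 7 0 0 0 1" --pt "-1.8 -24 7 0 0 0 1" --pt "-1.8 -32 7 0 0 0 1" --pt "-1.8 -39 7 0 0 0 1" --pt "-1.8 -46 7 0 0 0 1" --pt "-1.8 -53 7 0 0 0 1" --pt "-1.8 -53 7 0 0 0 1"

```text
t: 5.27
eef_pos: [608.9, -181.9, 330.8]
tcp_rot: [-3.141, -0.0, 1.581]
contact_force: [-0.5, -0.1, 0.1]
grip_width: 5.8
```

```bash
python3 - <<'E'
from h import *
np.set_printoptions(precision=1,suppress=True)
r=robot.sense(); print(r['t'],r['eef_pos'],r['tcp_rot'],r['contact_force'],r['torque'],r['grip_width'])
s=snap('side')
T=r['eef_pos']; print(proj(s,[T-[0,0,198]]))
a=cv2.resize(s['img'][110:180,315:385],None,fx=8,fy=8,interpolation=cv2.INTER_CUBIC)
cv2.imwrite('pics/crop6.png',a[...,::-1])
E
```

```text
5.2667 [ 608.9 -181.9  330.8] [-3.1 -0.   1.6] [-0.5 -0.1  0.1] [-0.1  0.1 -0. ] 5.811729893281768
[[348.3 151.4]]
```

View pics/crop6.png

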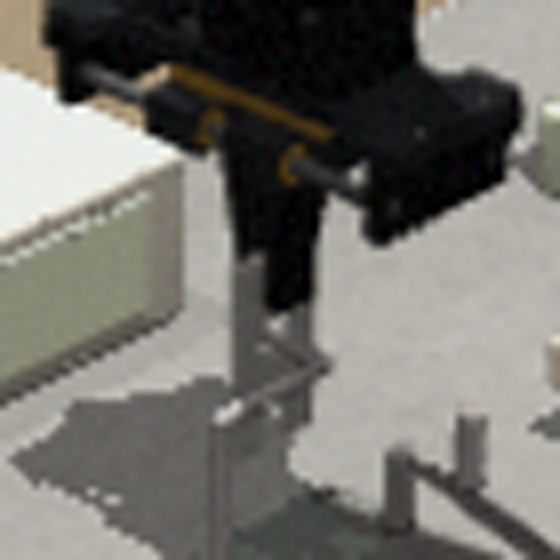

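There is no contact force, and the peg enters the eye at crop (265,340), the predicted eye centre. Feed to mid-peg, then lower.

Call:
carry_out --pt "0 -6 0 0 0 0 1" --pt "0 -12 0 0 0 0 1" --pt "0 -12 3 0 0 0 1" --pt "0 -12 6 0 0 0 1" --pt "0 -12 8 0 0 0 1" --pt "0 -12 9 0 0 0 1" --pt "0 -12 9 0 0 0 1"

```text
t: 5.9
eef_pos: [598.3, -181.7, 321.5]
tcp_rot: [-3.141, -0.0, 1.582]
contact_force: [0.8, -0.1, -0.3]
grip_width: 5.6
```

Call:
carry_out --pt "0 0 1 0 0 0 1" --pt "0 0 2 0 0 0 1" --pt "0 0 2 0 0 0 1"

```text
t: 6.15
eef_pos: [598.3, -181.9, 321.2]
tcp_rot: [3.141, -0.001, 1.582]
contact_force: [-3.4, 2.1, 8.3]
grip_width: 5.9
```

There is contact at the expected height: 8 N upward, with the eye at 123.2 against 123.5 expected. Release and look.

Call:
carry_out --pt "0 0 -1.5 0 0 0 1" --pt "0 0 -1.5 0 0 0 0.6" --pt "0 0 -1.5 0 0 0 0.6" --pt "0 0 -1.5 0 0 0 0.6" --pt "0 0 -1.5 0 0 0 0.6" --pt "0 0 -1.5 0 0 0 0.6" --pt "0 0 -20 0 0 0 0.6" --pt "0 0 -50 0 0 0 0.6" --pt "0 0 -80 0 0 0 0.6" --pt "0 0 -80 0 0 0 0.6"

```text
t: 6.98
eef_pos: [599.5, -182.9, 405.9]
tcp_rot: [3.131, 0.003, 1.581]
contact_force: [0.5, -0.6, 0.6]
grip_width: 17.1
```

```bash
python3 - <<'E'
from h import *
np.set_printoptions(precision=1,suppress=True)
r=robot.sense(); print(r['t'],r['eef_pos'],r['tcp_rot'],r['contact_force'],r['q'],r['grip_width'])
s=snap('side')
print(proj(s,[[597,-181,123.5]]))
a=cv2.resize(s['img'][110:210,310:410],None,fx=6,fy=6,interpolation=cv2.INTER_CUBIC)
cv2.imwrite('pics/crop7.png',a[...,::-1])
E
```

```text
6.9833 [ 599.5 -182.9  405.9] [3.1 0.  1.6] [ 0.5 -0.6  0.6] [-0.1  0.4  0.4  1.7 -0.2  1.1  0.4] 17.14258846996143
[[350.8 155.3]]
```

View pics/crop7.png

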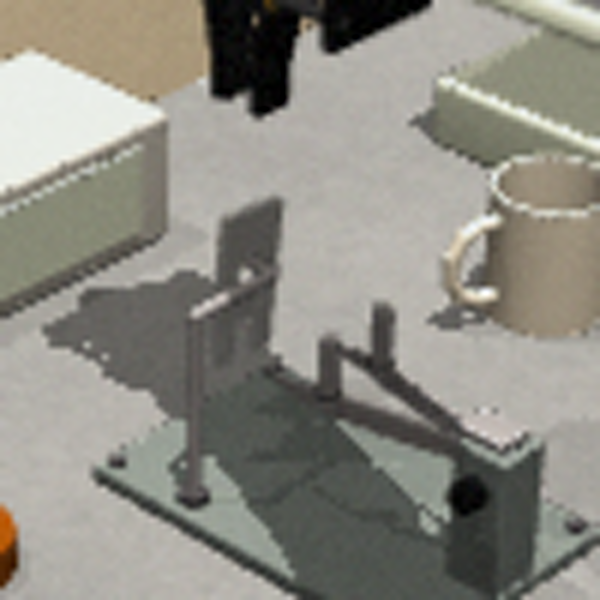

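The tag hangs free on the peg: eye at crop (245,273), plate upright, fingers clear. Next, turn a quarter turn and move over the studs with the jaws fully open.

Call:
carry_out --pt "0.5 -15 0 0 0 0.11 -1" --pt "1 -40 0 0 0 0.22 -1" --pt "2 -60 0 0 0 0.34 -1" --pt "2.3 -79.7 0 0 0 0.46 -1" --pt "2.3 -79.7 0 0 0 0.58 -1" --pt "2.3 -79.7 0 0 0 0.7 -1" --pt "2.3 -79.7 0 0 0 0.82 -1" --pt "2.3 -79.7 0 0 0 0.94 -1" --pt "2.3 -79.7 0 0 0 1.06 -1" --pt "2.3 -79.7 0 0 0 1.18 -1" --pt "2.3 -79.7 0 0 0 1.3 -1" --pt "2.3 -79.7 0 0 0 1.42 -1"

```text
t: 8.03
eef_pos: [518.1, -180.1, 398.6]
tcp_rot: [-3.141, 0.002, 0.156]
contact_force: [-0.1, 0.0, 0.3]
grip_width: 84.9
```

Call:
carry_out --pt "0 0 0 0 0 0.1 -1" --pt "0 0 0 0 0 0.151 -1" --pt "0 0 20 0 0 0.151 -1" --pt "0 0 45 0 0 0.151 -1" --pt "0 0 60 0 0 0.151 -1" --pt "0 0 65 0 0 0.151 -1" --pt "0 0 65 0 0 0.151 -1" --pt "0 0 65 0 0 0.151 -1"

```text
t: 8.7
eef_pos: [518.5, -180.5, 334.7]
tcp_rot: [3.141, 0.0, 0.011]
contact_force: [-0.2, 0.0, 0.3]
grip_width: 87.3
```

```bash
python3 - <<'E'
from h import *
np.set_printoptions(precision=2,suppress=True)
r=robot.sense(); print(r['t'],r['eef_pos'],r['tcp_rot'],r['contact_force'],r['q'],r['grip_width'])
s=snap('side');t=snap('top')
a=cv2.resize(s['img'][100:200,310:410],None,fx=5,fy=5,interpolation=cv2.INTER_CUBIC)
b=cv2.resize(t['img'][160:260,330:390],None,fx=5,fy=5,interpolation=cv2.INTER_CUBIC)
cv2.imwrite('pics/crop8.png',np.hstack([a,b])[...,::-1])
E
```

```text
8.7 [ 518.54 -180.53  334.73] [3.14 0.   0.01] [-0.24  0.01  0.35] [-0.31  0.41  0.74  1.94 -0.34  0.92 -0.96] 87.32692458680768
```

View pics/crop8.png

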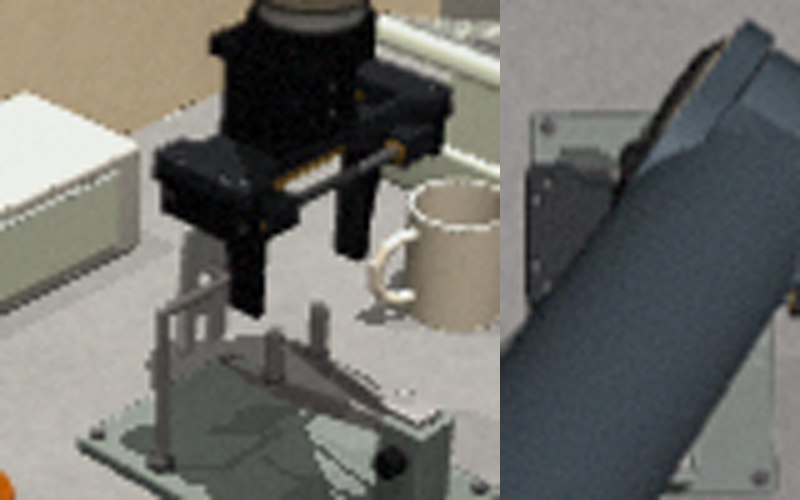

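The jaws straddle the studs: fingertip midpoint (298,282), stud midpoint (296,321), straight below. The tag is undisturbed. Descend and close in stages.

Call:
carry_out --pt "0 0 20 0 0 0 -1" --pt "0 0 40 0 0 0 -1" --pt "0 0 52 0 0 0 -1" --pt "0 0 58 0 0 0 -0.6" --pt "0 0 58 0 0 0 -0.4" --pt "0 0 58 0 0 0 -0.3" --pt "0 0 58 0 0 0 -0.1" --pt "0 0 58 0 0 0 0" --pt "0 0 58 0 0 0 0" --pt "0 0 58 0 0 0 0" --pt "0 0 58 0 0 0 0"

```text
t: 9.72
eef_pos: [519.2, -180.4, 277.4]
tcp_rot: [3.141, -0.003, 0.011]
contact_force: [1.8, -0.1, 0.2]
grip_width: 45.9
```

Call:
carry_out --pt "0 0 0 0 0 0 0.1" --pt "0 0 0 0 0 0 0.15" --pt "0 0 0 0 0 0 0.15" --pt "0 0 0 0 0 0 0.15" --pt "0 0 0 0 0 0 0.15" --pt "0 0 0 0 0 0 0.15"

```text
t: 10.22
eef_pos: [519.9, -180.3, 277.4]
tcp_rot: [3.141, -0.004, 0.011]
contact_force: [5.6, -0.2, 0.5]
grip_width: 37.1
```

Call:
carry_out --pt "0 0 0 0 0 0 0.15" --pt "0 0 0 0 0 0 0.15"

```text
t: 10.38
eef_pos: [519.9, -180.3, 277.4]
tcp_rot: [3.141, -0.004, 0.011]
contact_force: [5.5, -0.6, 0.4]
grip_width: 36.8
```

```bash
python3 - <<'E'
from h import *
np.set_printoptions(precision=2,suppress=True)
w=[]
for i in range(20):
    s=snap('side'); r=robot.sense(); w.append(r['grip_width'])
w=np.array(w);print(w,w.mean(),r['contact_force'],r['t'])
a=cv2.resize(s['img'][120:195,335:410],None,fx=8,fy=8,interpolation=cv2.INTER_CUBIC)
cv2.imwrite('pics/crop9.png',a[...,::-1])
print(proj(s,[[558,-180.2+8,85],[558,-180.2-8,85],[558,-180.2+20,85],[558,-180.2-20,85]]))
E
```

```text
[37.3  37.13 37.16 37.   37.28 37.16 36.96 36.9  36.77 36.89 36.84 37.08
 36.73 37.47 37.44 36.98 36.98 37.01 37.22 37.11] 37.070974885076524 [ 5.85 -1.    0.09] 11.3833
[[357.41 170.9 ]
 [360.77 169.02]
 [354.85 172.32]
 [363.27 167.63]]
```

View pics/crop9.png

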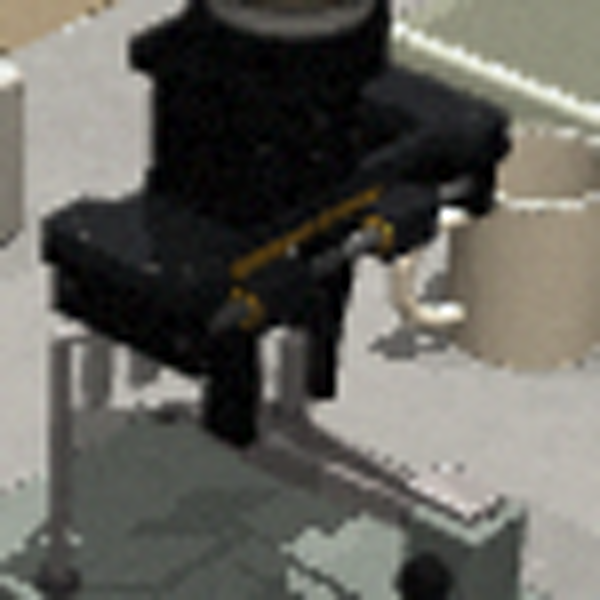

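The grip width holds steady at 37.07 mm (20 readings, 36.7–37.5), which gives a tip gap of about 15.9 mm. The lateral force is about -1 N, so the squeeze is centred. In the crop the fingers sit at (230,430) and (320,385) around the studs, with nothing else touched. Hand in.

```bash
python3 -c "
from h import *
print(robot.job_done()); r=robot.sense(); print(r['t'],r['grip_width'],r['contact_force'])"
```

```text
the job is handed in; nothing more can be done
None
the job is handed in; nothing more can be done
```

I hung the shorter grey tag (16 mm notch) by its eye on the peg and let go of it. I then squeezed the tweezers from above, held them there, and handed the job in at about 11.4 s with the grip still closed.

- **Squeeze:** over the last second, the width over the studs averaged 37.07 mm (20 readings, 36.7–37.5). By the given geometry that is a tip gap of about 15.9 mm. The side-to-side force was about 1 N, so the squeeze is close to centred.
- **Tag:** a picture taken after I let go showed it hanging free and upright. In the next picture, with the gripper open above the studs, it had not moved.
- **Not confirmed:** the gripper hid the tips and most of the tag in the last picture. The tip gap therefore comes from the stud width only, and the tag was last clearly seen just before the squeeze.
- **Loose end:** a steady force of about 5.5 N along the tweezers remained. It is probably the pads dragged about 1.5 mm as the studs swing, and I left it.
- **Other things:** I did not handle the other tag, the yellow look-alike or anything else on the desk. I took no final picture to check them.

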